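# Check the clutch hand lever's stop

## Robot

A 6-joint arm with a two-finger parallel gripper is mounted at the origin on the work surface. World frame = base frame: x ahead of the robot, y to its left, z up, the work surface at z = 0. Lengths are in mm, angles in rad, forces in N, time in s.
With the tool pointing down it reaches from about 350 to 975 mm from the base axis. Payload 7.1 kg.
Tool frame: the origin (TCP) lies at the very end of the fingers, on their centre line; the grasp point (between the pads) lies 19 mm behind it (ctrl.tcp_to_grasp is the distance from the TCP to the grasp point, in mm); z points along the fingers, x is the direction in which the jaws open and shut, and the axes are right-handed (so a half turn about z gives the same grasp; the last joint's range is limited). The gripper opens to 88 mm and grips with 3 to 60 N. Pads are 20 mm wide; open, the fingers measure 115 mm over their backs; the gripper's body (75 mm by 178 mm) begins 61 mm behind the grasp point.
Start: joints at [-1.331, 0.423, 1.63, -0, 1.089, -0.019], TCP at [159.969, -604.164, 222.675] pointing down, gripper open.
Joint ranges: [-3, 3], [-0.9, 2.11], [0.09, 2.58], [-1.31, 4.45], [0.11, 2.69], [-2.54, 2.54]. Speed limits (rad/s): [2.39, 2.39, 3.01, 3.14, 3.14, 3.14].

## Interface

Orientations are given as a rotation vector (axis times angle).
In Python, from workcell import get_obs, viewer, ctrl, masks_of gives the robot as it stands. The module is installed in compiled form; this text tells all that it offers.
- The arm moves only by the shell command python3 -m inch 'ROWS'. ROWS is JSON, a list of rows, each an object of numbers: "tx", "ty", "tz": the shift along the tool's x, y, z in cm; "ax", "ay", "az": the turn, a rotation vector about the tool's x, y, z in degrees; "jaw": the opening, from 0 (shut) to 1 (fully open). In form: [{"tx": .., "ty": .., "tz": .., "ax": .., "ay": .., "az": .., "jaw": ..}, ...]. A call has 1 to 12 rows; each row shifts and turns the commanded pose from where the row before left it, along the tool's axes as they then stand; what a row does not reach is not made up. A row lasts 1/8 s, in which the tool goes at most 62.5 mm and 10.7 degrees, less where a joint would pass 70% of its speed; a pose out of reach is approached as far as the arm can. A call is refused whole if a number of a shift passes 6.25 or a number of a turn 10.7, either way. A call with a gripper value outside its range is refused whole. The fingers move at their own pace and stop on an object; the grip force is fixed at half the most. Time passes only in rows, so rows that do not move let the fingers close. It gives the time, the measured TCP pose, the force and the opening at its end, in the units of the state.
- get_obs(): the state, without advancing time (a new reading comes with each control period).
- viewer.get_image(name): name is "scene" or "top" or "wrist"; returns (picture, depth): 480x640x3 uint8, red, green, blue; 480x640 float32, mm along the optical axis (not along the pixel's ray), 0 where there is no reading.
- viewer.get_calibration(name): a dict with "fx", "fy", "cx", "cy" (pixels), "rvec" (rotation vector, rad) and "tvec" (3), from world to camera coordinates, as OpenCV has them. Camera axes: x right, y down, z forward; pixel columns grow to the right and rows downward; lengths in mm; the calibration is good to about 2 mm. A picture is of the moment at which its call begins: read the wrist's pose just before it. get_calibration takes no time and is no camera call; for the wrist camera it gives the pose at the moment of the call.
- ctrl.close_job(): hands the job in, once; it reports no verdict.
Trained networks look in the newest picture that a camera, given by its name, has taken for a name from the list of things; names that differ only in an ending like _2 or _b are one class to them, and where a whole thing is asked for, a point or a joint stands for the part that bears it (a point fixed in the world has none). Each returns a list of dicts, best first, with "score" (0 to 1); they miss things now and then, are a little off and sometimes report something else, mostly with a low value. They report only what shows in the picture. A call takes as long as a camera call. They do not tell look-alikes from the thing itself.
- masks_of(camera, thing): "pixels" (480x640 bool, what is visible of it) and "location" ([column, row] in pixels, amid what is visible of it).
The state is a dict: "t": time; "qpos": joint angles; "qvel": joint speeds; "joint_torque": joint torques, N m; "ee_pos": TCP position; "orientation": TCP orientation; "ft_force": force on the tool from outside, world axes, zero at the start; "moment": the same for the moment, N m; "width": finger opening in mm.
Only numpy, scipy, OpenCV 4.12 (cv2) and the standard library are available. Lean on these libraries where they do the work, as an engineer would, in place of code of your own. Each camera call takes 0.05 s, during which the arm holds its last target. There are 200 camera calls.

## Task

Check the blue clutch lever on the jeweller's bench. With the outside of the fingers, press it in towards its black bar until it comes up against its stop (it stops short of the bar), keep it there a moment, let it spring fully back out, then press it in to its stop once more and finish while still holding it there, so that the gap can be looked at. Do not grip the lever, lean on the bar or force the lever hard against its stop, and leave the red lever and the loose bench things alone.

Things in the scene. Friction and masses are not known exactly. Their poses are not given: they have to be found in the camera images.
- clutch_lever (a joint): The blue hand lever's turn about its upright pivot, rad: 0 = sprung fully out; grows as it is pressed in; 0.30 = against its stop, parallel to the bar. A spring pushes it out: 95 mm from the pivot it takes about 3 N to start it and 7.5 N to hold it just at the stop. It moves only horizontally.
- clutch_press (a point): Point inside the blue lever, at mid-thickness and mid-height, 95 mm from the pivot; turns with it. +x: square to the blade, towards the bar (the way to press); +y: along the blade to the pivot; +z up. The outer face to press is 6 mm off on the -x side. The straight blade is 130 mm long, 12 mm thick, 18 mm high, free below down to the base plate, with a 20 mm ball at its free end.
- clutch_hinge (a point): Pivot axis of the blue lever at the blade's mid-height (90 mm above the bench). Does not move; its axes are those of clutch_stand.
- clutch_stand: Fixed stand: dark base plate 115 x 190 mm, 8 mm thick, with two grey posts 30 x 14 mm, to 106 mm above the bench, at y = +-82 mm, carrying the black bar. Origin at bench height under the bar's middle; +y along the bar to the pivot's end, +x from lever to bar. Pivot at x -40, y +75 mm in a grey fork: it hides 10 mm of blade, reaches 14 mm outwards (-x) and 18 mm up and down from mid-height.
- clutch_bar: Fixed black ribbed grip bar of the blue lever, 28 mm thick, 150 mm long; origin at its middle, 90 mm above the bench, +y along it. With the lever at its stop a gap of 20 mm is left between blade and bar.
- brake_lever (a joint): The red hand lever's turn, same build and meaning as the blue one (0 = fully out). Not to be pressed.
- brake_stand: Fixed stand of the red lever, same build, sizes and axes as clutch_stand. The two stands may be on either side and are turned differently.
- tape: Loose roll of blue tape lying flat, 100 mm across, 24 mm high; origin under its centre.
- awl: Loose awl lying on the bench: dark round wooden handle 34 mm thick and 48 mm long, then a thin steel shaft; 94 mm long in all; origin at the handle's end, +x towards the point.
- graver: Loose graver lying on the bench: pale wooden handle 26 mm thick and 85 mm long, then a thin steel shaft; 126 mm long in all; origin at the handle's end, +x towards the point.
There are look-alikes about, which are no part of the job. What is shaped like the clutch_stand but orange or purple is not meant.

How it is judged:
By the outcome, as a careful person would: the job done as asked, in the order asked, and still so for the second after the job is handed in, while the arm keeps its last pose, push and grip.
It also fails if it takes over 58 s, if anything falls off the work surface, if the arm or the gripper's body presses on something with over 40 N, if the wrist force passes 120 N, or if a joint passes its speed limit or range.

## Working session

There is one attempt and no reset: what is moved stays moved. The work goes in short steps, Python scripts to look and compute and a shell command to move; the robot and the scene stay as the last step left them, time stands still between calls to the robot, and variables do not carry over. Pictures are saved under pics/ and viewed, about 8 in all and at most 12, crops included, and the job is handed in when it is done.

```bash
mkdir -p pics; cat > h.py <<'E'
import numpy as np, cv2
from workcell import get_obs, viewer, ctrl, masks_of
R=lambda v: cv2.Rodrigues(np.array(v,float))[0]
def pts(cam,depth,mask=None):
    c=viewer.get_calibration(cam); v,u=np.nonzero((depth>0)&(mask if mask is not None else True))
    z=depth[v,u]; P=np.c_[(u-c['cx'])/c['fx']*z,(v-c['cy'])/c['fy']*z,z]
    return (P-np.ravel(c['tvec']))@R(c['rvec']), u, v
E
python3 - <<'E'
from h import *
a,d=viewer.get_image('top'); b,d2=viewer.get_image('scene')
cv2.imwrite('pics/top.png',a[...,::-1]); cv2.imwrite('pics/scene.png',b[...,::-1])
for t in ['clutch_stand','clutch_lever','clutch_bar','brake_lever','tape','awl','graver']:
  viewer
  for m in masks_of('scene',t)[:0]: pass
a,d=viewer.get_image('top')
for t in ['clutch_stand','clutch_lever','clutch_bar','brake_lever','brake_stand','tape','awl','graver']:
  for m in masks_of('top',t):
    P,u,v=pts('top',d,m['pixels'])
    col=np.median(a[m['pixels']],0)
    print(t,round(m['score'],2),np.round(m['location']),m['pixels'].sum(),np.round(np.median(P,0)),np.round(np.percentile(P[:,2],95)) if len(P) else '',col)
o=get_obs();print(o['t'],o['ee_pos'],o['orientation'],o['ft_force'],R(o['orientation']))
E
```

```text
clutch_stand 0.83 [382. 340.] 4857 [ 311. -131.   11.] 108.0 [148.  73.   0.]
clutch_stand 0.75 [264. 319.] 4916 [352. 119.  11.] 108.0 [ 76.  49. 102.]
clutch_stand 0.68 [225. 216.] 4624 [581. 210.  11.] 108.0 [50. 58. 60.]
clutch_stand 0.62 [141. 381.] 5670 [229. 369.  11.] 108.0 [62. 37. 80.]
clutch_lever 0.92 [211. 226.] 424 [549. 227.  98.] 102.0 [27. 57. 96.]
clutch_lever 0.9 [370. 353.] 372 [ 285. -103.   98.] 103.0 [ 30.  67. 116.]
clutch_lever 0.67 [248. 338.] 434 [315. 137.  98.] 103.0 [ 29.  62. 111.]
clutch_lever 0.61 [125. 399.] 463 [190. 388.  98.] 103.0 [ 27.  64. 107.]
clutch_lever 0.39 [498. 251.] 487 [ 516. -395.   21.] 27.0 [182. 140.  82.]
clutch_bar 0.94 [139. 371.] 1043 [245. 358. 102.] 108.0 [22. 21. 21.]
clutch_bar 0.94 [392. 330.] 1050 [ 326. -149.  102.] 107.0 [25. 23. 20.]
clutch_bar 0.86 [226. 202.] 822 [600. 196. 102.] 107.0 [21. 20. 20.]
clutch_bar 0.57 [264. 309.] 1011 [372. 110. 102.] 107.0 [24. 22. 22.]
clutch_bar 0.43 [384. 224.] 4366 [ 570. -132.   12.] 108.0 [62. 57. 55.]
brake_lever 0.56 [379. 232.] 374 [ 537. -120.   98.] 102.0 [146.  15.   6.]
brake_lever 0.56 [499. 253.] 538 [ 514. -396.   20.] 27.0 [178.  137.5  81. ]
brake_stand 0.95 [382. 222.] 4259 [ 570. -133.   12.] 108.0 [62. 56. 54.]
tape 0.63 [320. 132.] 780 [750.   4.  23.] 28.0 [ 19.  79. 165.]
awl 0.69 [151. 248.] 296 [506. 369.  27.] 36.0 [74.5 39.5 20. ]
graver 0.65 [501. 252.] 524 [ 515. -396.   20.] 27.0 [179. 138.  81.]
0.9 [ 159.96954518 -604.17512496  222.68923185] [ 2.48948789e+00 -1.91625362e+00  3.02185683e-05] [ 0.09506129 -0.39272457 -0.51863313] [[ 2.55889568e-01 -9.66706020e-01  1.26705592e-05]
 [-9.66706020e-01 -2.55889568e-01 -1.50783448e-05]
 [ 1.78185906e-05 -8.39031475e-06 -1.00000000e+00]]
```

View pics/top.png

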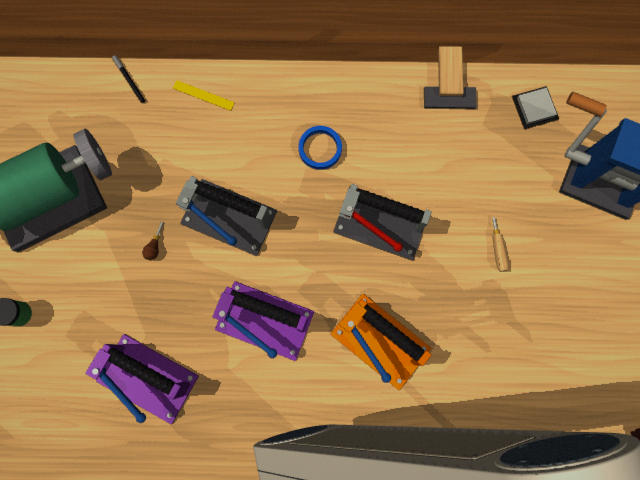

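View pics/scene.png

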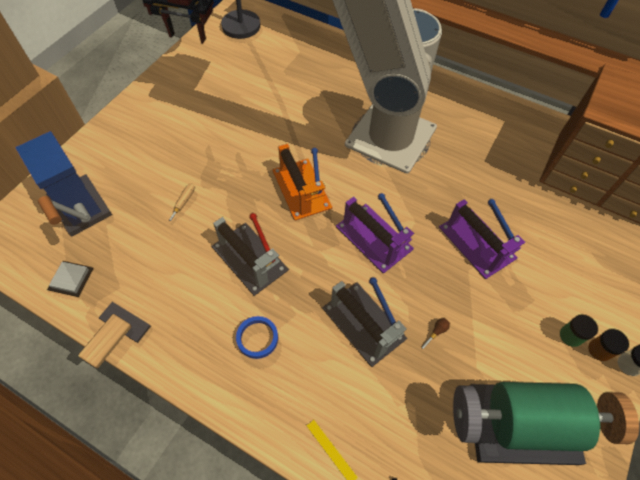

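The real clutch is the dark-based stand with the blue lever, at about (225,216) in the top view. The red stand is at (382,222), and the purple and orange ones are look-alikes. Next I fit its pose.

```bash
cat >> h.py <<'E'
def line(Q):
    vx,vy,x,y=cv2.fitLine(Q.astype(np.float32),cv2.DIST_HUBER,0,.01,.01).ravel(); return np.array([vx,vy]),np.array([x,y])
def fit(cam):
    """stand yaw, pivot, lever angle from the dark clutch near (585,205)"""
    a,d=viewer.get_image(cam); near=lambda P: np.hypot(P[:,0]-585,P[:,1]-205)<160
    out={}
    for t,lo,hi in [('clutch_bar',97,112),('clutch_lever',93,104)]:
        best=None
        for m in masks_of(cam,t):
            P,u,v=pts(cam,d,m['pixels']); k=near(P)&(P[:,2]>lo)&(P[:,2]<hi)
            if k.mean()>.4 and (best is None): best=P[k]
        if best is None: print('no',t); continue
        Q=best[:,:2]; dr,c=line(Q); dr=dr*np.sign(dr[1]); s=(Q-c)@dr
        out[t]=(dr,c); r=cv2.minAreaRect(Q.astype(np.float32))
        print(t,'dir',dr,'mid',c+dr*(s.min()+s.max())/2,'len',np.ptp(s),'rect',np.round(r[0]),np.round(r[1]),'z',np.median(best[:,2]), 'ang',np.degrees(np.arctan2(-dr[0],dr[1])))
        out[t+'m']=c+dr*(s.min()+s.max())/2
    return a,d,out
E
python3 - <<'E'
from h import *
a,d,o=fit('top')
y=o['clutch_bar'][0]; x=np.array([y[1],-y[0]]); B=o['clutch_barm']
piv=B-40*x+75*y
print('x',x,'piv',piv)
l,c=o['clutch_lever']; print('piv dist from lever line',(piv-c)@np.array([l[1],-l[0]]),'angle',np.arcsin(l[0]*y[1]-l[1]*y[0]))
for s,n in((l,'out'),(y,'in')):
  nx=np.array([s[1],-s[0]]); print(n,'press centre',piv-95*s,'face',piv-95*s-6*nx,'yaw',np.degrees(np.arctan2(nx[1],nx[0])))
# stand extent check
P,u,v=pts('top',d); k=(abs(P[:,0]-585)<150)&(abs(P[:,1]-205)<130)&(P[:,2]>60)
S=(P[k][:,:2]-B)@np.c_[x,y]; 
h=P[k][:,2]
for n in (1,):
  q=(h>103)&(abs(S[:,0])<20); print('posts/bar y range',np.percentile(S[q],[1,99],axis=0))
E
```

```text
clutch_bar dir [0.38890436 0.9212781 ] mid [602.67781852 199.67787017] len 147.22834954712118 rect [603. 200.] [147.  28.] z 102.8378695383609 ang -22.886343
clutch_lever dir [0.63802946 0.77001196] mid [549.47217562 229.68365793] len 129.21464581020223 rect [550. 229.] [129.  16.] z 98.47100525640053 ang -39.645035
x [ 0.9212781  -0.38890436] piv [594.99452231 284.32990016]
piv dist from lever line 0.18683926624638048 angle 0.29249442
out press centre [534.38172553 211.17876185] face [529.76165364 215.00693859] yaw -39.645035
in press centre [558.04860709 196.80847682] face [552.52093814 199.14190305] yaw -22.886343
posts/bar y range [[-18.61611102 -87.31659409]
 [ 13.96376949  90.91999623]]
```

```bash
python3 -m inch '[{"tx":-3.1,"ty":-3.6,"jaw":0},{"tx":-3.1,"ty":-3.6,"jaw":0},{"tx":-3.1,"ty":-3.6,"jaw":0},{"tx":-3.1,"ty":-3.6,"jaw":0},{"tx":-3.1,"ty":-3.6,"jaw":0},{"tx":-3.1,"ty":-3.6,"jaw":0},{"tx":-3.1,"ty":-3.6,"jaw":0},{"tx":-3.1,"ty":-3.6,"jaw":0},{"tx":-3.1,"ty":-3.6,"jaw":0}]'
python3 -m inch '[{"tx":-4.3,"ty":-2.15,"jaw":0},{"tx":-4.3,"ty":-2.15,"jaw":0},{"tx":-4.3,"ty":-2.15,"jaw":0},{"tx":-4.3,"ty":-2.15,"jaw":0},{"tx":-4.3,"ty":-2.15,"jaw":0},{"tx":-4.3,"ty":-2.15,"jaw":0},{"tx":-4.3,"ty":-2.15,"jaw":0},{"tx":-4.3,"ty":-2.15,"jaw":0},{"tx":-4.3,"ty":-2.15,"jaw":0},{"tx":-4.3,"ty":-2.15,"jaw":0}]'
python3 -m inch '[{"az":-10.4,"jaw":0},{"az":-10.4,"jaw":0},{"az":-10.4,"jaw":0},{"az":-10.4,"jaw":0},{"az":-10.4,"jaw":0},{"jaw":0}]'
python3 - <<'E'
from h import *
o=get_obs();M=R(o['orientation']);print(o['t'],o['ee_pos'],o['width'],o['ft_force'],M[:,0],np.degrees(np.arctan2(M[1,0],M[0,0])))
print('to standoff, tool mm',M.T@(np.array([498.6,221.9,222])-o['ee_pos']))
a,d=viewer.get_image('wrist'); cv2.imwrite('pics/w1.png',a[...,::-1])
E
```

```text
1.05 [ 159.95417017 -604.15663673  222.67947949] 87.64779974561063 [-0.02519219  1.41934474  0.52292786] [ 2.55899298e-01 -9.66703444e-01  3.98223468e-07] -75.173120663449
to standoff, tool mm [-7.11892566e+02 -5.38757397e+02  6.84428369e-01]$[0]: bad value
$[0]: bad value
$[0]: bad value
```

View pics/w1.png

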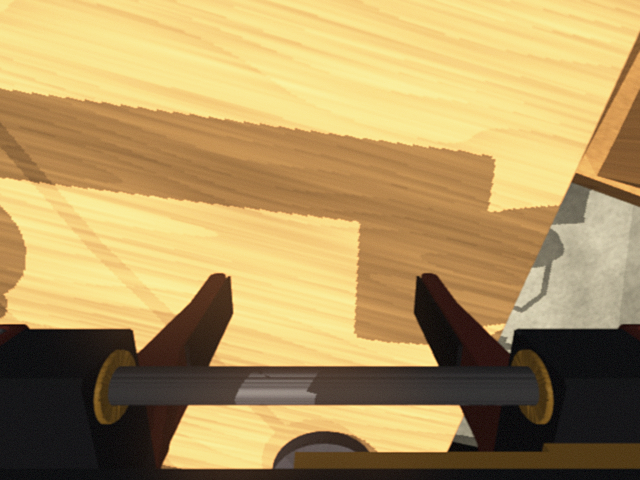

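The arm has not moved: the wrist view shows only bare bench at the start. The rows were refused, probably because every key is required.

```bash
python3 -m inch '[{"tx":-3.1,"ty":-3.6,"tz":0,"ax":0,"ay":0,"az":0,"jaw":0},{"tx":-3.1,"ty":-3.6,"tz":0,"ax":0,"ay":0,"az":0,"jaw":0},{"tx":-3.1,"ty":-3.6,"tz":0,"ax":0,"ay":0,"az":0,"jaw":0},{"tx":-3.1,"ty":-3.6,"tz":0,"ax":0,"ay":0,"az":0,"jaw":0},{"tx":-3.1,"ty":-3.6,"tz":0,"ax":0,"ay":0,"az":0,"jaw":0},{"tx":-3.1,"ty":-3.6,"tz":0,"ax":0,"ay":0,"az":0,"jaw":0},{"tx":-3.1,"ty":-3.6,"tz":0,"ax":0,"ay":0,"az":0,"jaw":0},{"tx":-3.1,"ty":-3.6,"tz":0,"ax":0,"ay":0,"az":0,"jaw":0},{"tx":-3.1,"ty":-3.6,"tz":0,"ax":0,"ay":0,"az":0,"jaw":0}]'
```

```text
t: 2.22
ee_pos: [402.6, -250.3, 223.0]
orientation: [-2.489, 1.916, -0.001]
ft_force: [-0.2, -0.1, 0.8]
width: 1.7
```

```bash
python3 -m inch '[{"tx":-4.3,"ty":-2.15,"tz":0,"ax":0,"ay":0,"az":0,"jaw":0},{"tx":-4.3,"ty":-2.15,"tz":0,"ax":0,"ay":0,"az":0,"jaw":0},{"tx":-4.3,"ty":-2.15,"tz":0,"ax":0,"ay":0,"az":0,"jaw":0},{"tx":-4.3,"ty":-2.15,"tz":0,"ax":0,"ay":0,"az":0,"jaw":0},{"tx":-4.3,"ty":-2.15,"tz":0,"ax":0,"ay":0,"az":0,"jaw":0},{"tx":-4.3,"ty":-2.15,"tz":0,"ax":0,"ay":0,"az":0,"jaw":0},{"tx":-4.3,"ty":-2.15,"tz":0,"ax":0,"ay":0,"az":0,"jaw":0},{"tx":-4.3,"ty":-2.15,"tz":0,"ax":0,"ay":0,"az":0,"jaw":0},{"tx":-4.3,"ty":-2.15,"tz":0,"ax":0,"ay":0,"az":0,"jaw":0},{"tx":-4.3,"ty":-2.15,"tz":0,"ax":0,"ay":0,"az":0,"jaw":0}]'
python3 -m inch '[{"tx":0,"ty":0,"tz":0,"ax":0,"ay":0,"az":-10.4,"jaw":0},{"tx":0,"ty":0,"tz":0,"ax":0,"ay":0,"az":-10.4,"jaw":0},{"tx":0,"ty":0,"tz":0,"ax":0,"ay":0,"az":-10.4,"jaw":0},{"tx":0,"ty":0,"tz":0,"ax":0,"ay":0,"az":-10.4,"jaw":0},{"tx":0,"ty":0,"tz":0,"ax":0,"ay":0,"az":-10.4,"jaw":0},{"tx":0,"ty":0,"tz":0,"ax":0,"ay":0,"az":0,"jaw":0}]'
python3 - <<'E'
from h import *
o=get_obs();M=R(o['orientation']);print(o['t'],o['ee_pos'],o['width'],o['ft_force'],M[:,0],np.degrees(np.arctan2(M[1,0],M[0,0])))
print('to standoff, tool mm',M.T@(np.array([498.6,221.9,222])-o['ee_pos']))
a,d=viewer.get_image('wrist'); cv2.imwrite('pics/w2.png',a[...,::-1])
E
```

```text
t: 3.48
ee_pos: [499.8, 220.9, 222.9]
orientation: [-2.489, 1.916, -0.0]
ft_force: [0.4, 0.3, -0.2]
width: 0.7
t: 4.22
ee_pos: [499.6, 219.2, 222.7]
orientation: [-3.077, 0.633, -0.0]
ft_force: [0.5, 0.1, 0.6]
width: 0.5
4.225 [499.58869796 219.18203276 222.73090796] 0.5461556669836279 [0.49878552 0.14262336 0.55593847] [ 9.18695059e-01 -3.94967572e-01  7.36455531e-05] -23.26395170943062
to standoff, tool mm [-1.98187469 -2.1064108   0.73095986]
```

View pics/w2.png

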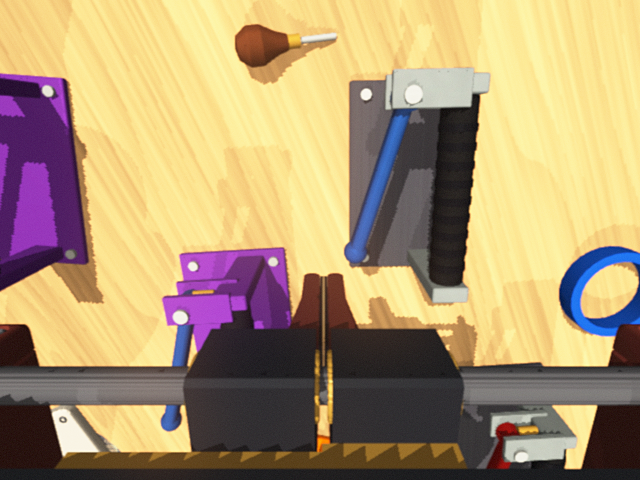

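The wrist view shows the dark stand with its blue lever to the right of the closed fingers, ball at (356,252) and pivot at (413,94). The jaw axis is square to the bar. I refine from here, then descend.

```bash
cat > m.py <<'E'
from h import *
def run():
    a,d,o=fit('wrist')
    ob=get_obs();M=R(ob['orientation']);p=ob['ee_pos']
    if 'clutch_bar' in o:
        y=o['clutch_bar'][0]; x=np.array([y[1],-y[0]]); B=o['clutch_barm']; piv=B-40*x+75*y
        Cin=piv-95*y-(6+13.5)*x
        print('x',x,'piv',piv,'Cin',Cin,'to Cin tool mm',M.T@np.r_[Cin-p[:2],0])
        if 'clutch_lever' in o:
            l,c=o['clutch_lever']; print('lever angle from stop',np.arcsin(l[0]*y[1]-l[1]*y[0]),'piv off',(piv-c)@np.array([l[1],-l[0]]))
    print(ob['t'],p,ob['ft_force'],'tool F',M.T@ob['ft_force'])
    return a
if __name__=='__main__': run()
E
python3 m.py
python3 -m inch '[{"tx":-0.2,"ty":-0.2,"tz":3.8,"ax":0,"ay":0,"az":0,"jaw":0},{"tx":0,"ty":0,"tz":3.8,"ax":0,"ay":0,"az":0,"jaw":0},{"tx":0,"ty":0,"tz":3.8,"ax":0,"ay":0,"az":0,"jaw":0},{"tx":0,"ty":0,"tz":3.8,"ax":0,"ay":0,"az":0,"jaw":0},{"tx":0,"ty":0,"tz":0,"ax":0,"ay":0,"az":0,"jaw":0},{"tx":0,"ty":0,"tz":0,"ax":0,"ay":0,"az":0,"jaw":0}]'
python3 m.py
```

```text
clutch_bar dir [0.38498065 0.92292464] mid [602.52082825 200.62977148] len 149.668589859312 rect [604. 200.] [149.  27.] z 102.95229369138949 ang -22.642538
clutch_lever dir [0.6358014  0.77185273] mid [549.43574356 229.24909123] len 129.60491733322286 rect [551. 228.] [130.  19.] z 98.77434022881981 ang -39.479443
x [ 0.92292464 -0.38498065] piv [594.4773922  285.24834276] Cin [539.90719986 205.07762409] to Cin tool mm [ 4.25805688e+01 -3.01556885e+00  2.15641751e-03]
lever angle from stop 0.29385945 piv off -0.8388815789456174
4.425 [499.6110593  219.16377169 222.69477191] [0.09787461 0.39159614 0.53838708] tool F [-0.06510675 -0.39837638 -0.53837255]
t: 5.18
ee_pos: [499.3, 222.1, 71.7]
orientation: [-3.077, 0.632, -0.002]
ft_force: [0.1, 1.0, 1.1]
width: 0.5
clutch_bar dir [0.36322898 0.93169993] mid [598.10262029 197.49232844] len 142.37400554696444 rect [602. 196.] [144.  32.] z 103.79268928561125 ang -21.29863
clutch_lever dir [0.6391296  0.76909906] mid [561.0980214  245.41073066] len 107.32650046578937 rect [560. 246.] [107.  20.] z 99.5379570374589 ang -39.726944
x [ 0.93169993 -0.36322898] piv [588.07679669 281.8989828 ] Cin [535.40189664 200.47045783] to Cin tool mm [41.43138526  5.96538528  0.07244313]
lever angle from stop 0.32163477 piv off -2.5713705993345
5.325 [499.6674472  222.26953757  72.35111902] [-0.0865408   0.30184344 -0.10946745] tool F [-0.19863972 -0.24313882  0.10957952]
```

```bash
python3 -m inch '[{"tx":0.5,"ty":0,"tz":0,"ax":0,"ay":0,"az":0,"jaw":0},{"tx":0.4,"ty":0,"tz":0,"ax":0,"ay":0,"az":0,"jaw":0},{"tx":0.4,"ty":0,"tz":0,"ax":0,"ay":0,"az":0,"jaw":0},{"tx":0.4,"ty":0,"tz":0,"ax":0,"ay":0,"az":0,"jaw":0},{"tx":0.3,"ty":0,"tz":0,"ax":0,"ay":0,"az":0,"jaw":0},{"tx":0,"ty":0,"tz":0,"ax":0,"ay":0,"az":0,"jaw":0}]'; python3 -m inch '[{"tx":0.4,"ty":0,"tz":0,"ax":0,"ay":0,"az":0,"jaw":0},{"tx":0.4,"ty":0,"tz":0,"ax":0,"ay":0,"az":0,"jaw":0},{"tx":0.4,"ty":0,"tz":0,"ax":0,"ay":0,"az":0,"jaw":0},{"tx":0.3,"ty":0,"tz":0,"ax":0,"ay":0,"az":0,"jaw":0},{"tx":0,"ty":0,"tz":0,"ax":0,"ay":0,"az":0,"jaw":0},{"tx":0,"ty":0,"tz":0,"ax":0,"ay":0,"az":0,"jaw":0}]'; python3 - <<'E'
from h import *
o=get_obs();M=R(o['orientation']);print('tool F',M.T@o['ft_force'],'adv',(np.array(o['ee_pos'])-[499.5,222.2,72])@M,o['moment'])
a,d=viewer.get_image('wrist'); cv2.imwrite('pics/w3.png',a[...,::-1])
E
```

```text
t: 6.08
ee_pos: [516.3, 213.7, 70.4]
orientation: [3.077, -0.631, -0.002]
ft_force: [-2.5, 1.0, 0.8]
width: 0.5
t: 6.82
ee_pos: [530.1, 207.7, 70.3]
orientation: [3.077, -0.631, -0.002]
ft_force: [-4.1, -0.5, -0.3]
width: 0.4
tool F [-3.58348791  2.0802472   0.34680053] adv [33.82551441  1.3141655   1.64610563] [-0.10553433  0.75457226 -0.05620633]
```

View pics/w3.png

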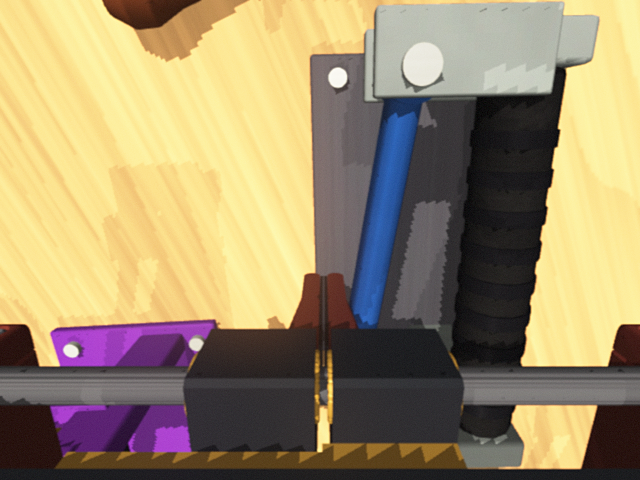

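The lever is moving, in contact with the finger back at about (360,300). Next I creep in.

```bash
cat > s.py <<'E'
from h import *
o=get_obs();M=R(o['orientation']);print('tool F',np.round(M.T@o['ft_force'],2),'adv',(np.array(o['ee_pos'])-[499.5,222.2,72])@M, 't',o['t'])
E
for i in 1 2 ; do python3 -m inch '[{"tx":0.15,"ty":0,"tz":0,"ax":0,"ay":0,"az":0,"jaw":0},{"tx":0.15,"ty":0,"tz":0,"ax":0,"ay":0,"az":0,"jaw":0},{"tx":0,"ty":0,"tz":0,"ax":0,"ay":0,"az":0,"jaw":0}]'>/dev/null; python3 s.py; done
python3 -m inch '[{"tx":0.1,"ty":0,"tz":0,"ax":0,"ay":0,"az":0,"jaw":0},{"tx":0,"ty":0,"tz":0,"ax":0,"ay":0,"az":0,"jaw":0}]'>/dev/null; python3 s.py
python3 m.py
```

```text
tool F [-5.49  3.   -0.56] adv [36.67281055  1.5548276   1.66878023] t 7.25
tool F [-5.71  2.37 -1.66] adv [39.51032357  1.73982074  1.6964818 ] t 7.625
tool F [-5.84  3.71 -0.46] adv [40.391953    1.87067362  1.73108884] t 7.875
clutch_bar dir [0.37170443 0.9283511 ] mid [601.95070493 200.91513233] len 149.179493522416 rect [604. 200.] [149.  27.] z 103.12799252858059 ang -21.820772
clutch_lever dir [0.455466  0.8902532] mid [570.34535929 236.95219512] len 90.65173897433486 rect [571. 237.] [91. 13.] z 98.8578293723241 ang -27.09492
x [ 0.9283511  -0.37170443] piv [592.6944927  285.40964489] Cin [539.27972639 204.46452932] to Cin tool mm [ 3.19070026 -1.22290925 -0.00996264]
lever angle from stop 0.092051275 piv off -2.174333695381634
8.025 [535.86523527 204.59653257  70.21510748] [-6.76195776 -1.00570587  1.34742624] tool F [-5.82301102  3.58948906 -1.32634294]
```

```bash
for i in 1 2 3; do python3 -m inch '[{"tx":0.1,"ty":0,"tz":0,"ax":0,"ay":0,"az":0,"jaw":0},{"tx":0,"ty":0,"tz":0,"ax":0,"ay":0,"az":0,"jaw":0}]'>/dev/null; python3 s.py; done; python3 m.py
```

```text
tool F [-5.43  3.87 -0.28] adv [41.36040633  1.84666119  1.72372924] t 8.275
tool F [-6.57  4.11 -0.83] adv [42.30258512  1.96161321  1.74902798] t 8.525
tool F [-6.69  5.05 -1.07] adv [43.27424587  1.98068642  1.72942276] t 8.775
clutch_bar dir [0.3611669 0.9325012] mid [602.16694798 199.97318386] len 150.06649762471906 rect [603. 200.] [150.  31.] z 103.12925848314723 ang -21.171875
clutch_lever dir [0.42946965 0.9030813 ] mid [571.79254806 236.50554677] len 89.43206186867722 rect [572. 236.] [89. 12.] z 98.88952187045113 ang -25.433905
x [ 0.9325012 -0.3611669] piv [591.95441594 284.35745167] Cin [539.45978703 202.81259035] to Cin tool mm [ 1.16846341  0.08104752 -0.00286686]
lever angle from stop 0.074386485 piv off -2.3431347999212697
8.925 [538.41756529 203.34705972  70.14623872] [-7.72870131 -1.03080696  2.45808892] tool F [-6.70531994  3.99601109 -2.43067234]
```

```bash
for i in 1 2 3; do python3 -m inch '[{"tx":0.1,"ty":0,"tz":0,"ax":0,"ay":0,"az":0,"jaw":0},{"tx":0,"ty":0,"tz":0,"ax":0,"ay":0,"az":0,"jaw":0}]'>/dev/null; python3 s.py; done; python3 m.py
```

```text
tool F [-7.03  4.91 -1.7 ] adv [44.1953469   2.08527447  1.76345173] t 9.175
tool F [-6.95  4.1  -2.2 ] adv [45.11834426  2.13319905  1.7775696 ] t 9.425
tool F [-7.71  4.08 -0.85] adv [46.08816902  2.22283642  1.75834688] t 9.675
clutch_bar dir [0.35341683 0.93546593] mid [602.70120238 199.92840608] len 149.94382809342335 rect [604. 200.] [150.  27.] z 103.11677795087513 ang -20.696445
clutch_lever dir [0.4026752 0.9153429] mid [572.89157667 235.08686501] len 90.92149100586865 rect [573. 235.] [91. 13.] z 98.90034300190254 ang -23.745523
x [ 0.93546593 -0.35341683] piv [591.78882788 284.22502168] Cin [539.97264288 202.24738725] to Cin tool mm [-0.95879122  0.20416064  0.00342831]
lever angle from stop 0.05321645 piv off -2.4892523931004042
9.825 [540.93440741 202.05769557  70.12567522] [-8.97316055 -2.08086381  1.81416157] tool F [-7.435186    5.44984685 -1.77650364]
```

```bash
for i in 1 2; do python3 -m inch '[{"tx":0.1,"ty":0,"tz":0,"ax":0,"ay":0,"az":0,"jaw":0},{"tx":0,"ty":0,"tz":0,"ax":0,"ay":0,"az":0,"jaw":0}]'>/dev/null; python3 s.py; done; python3 m.py
```

```text
tool F [-6.89  5.23 -2.25] adv [46.9933974   2.2503915   1.76771275] t 10.075
tool F [-6.68  5.13 -2.68] adv [47.89193226  2.29872249  1.78460542] t 10.325
clutch_bar dir [0.34695885 0.93788034] mid [602.83161295 199.63868057] len 150.72904039520216 rect [604. 200.] [151.  27.] z 103.14884200412078 ang -20.301416
clutch_lever dir [0.38555643 0.92268425] mid [573.86301001 234.72271708] len 91.38367531837488 rect [574. 235.] [91. 13.] z 98.87726022788509 ang -22.678288
x [ 0.93788034 -0.34695885] piv [591.33831347 283.85806095] Cin [540.08855761 201.52512562] to Cin tool mm [-2.42505653  0.72774749  0.01013747]
lever angle from stop 0.041484214 piv off -2.820260449236363
10.475 [542.60435763 201.23987379  70.07840107] [-7.48404051 -1.69723989  2.26364632] tool F [-6.21963802  4.51232885 -2.22947787]
```

```bash
for i in 1 2; do python3 -m inch '[{"tx":0.1,"ty":0,"tz":0,"ax":0,"ay":0,"az":0,"jaw":0},{"tx":0,"ty":0,"tz":0,"ax":0,"ay":0,"az":0,"jaw":0}]'>/dev/null; python3 s.py; done; python3 m.py
```

```text
tool F [-6.74  4.8  -2.78] adv [48.80027978  2.4076306   1.78423262] t 10.725
tool F [-8.06  4.76 -2.28] adv [49.69961841  2.41246727  1.78936313] t 10.975
clutch_bar dir [0.34173986 0.9397946 ] mid [603.19275879 199.42899776] len 150.75971391061586 rect [604. 199.] [151.  27.] z 103.10017096548236 ang -19.98291
clutch_lever dir [0.36522546 0.9309191 ] mid [575.00788768 234.50575461] len 90.63929114229029 rect [575. 234.] [91. 13.] z 98.88963419180446 ang -21.421457
x [ 0.9397946  -0.34173986] piv [591.23146271 283.58318877] Cin [540.44018197 200.96662927] to Cin tool mm [-3.66467027  0.98174947  0.01667558]
lever angle from stop 0.025107399 piv off -2.8214926323969642
11.125 [544.19559779 200.42739809  70.01498706] [-9.77636449 -1.35551544  3.30372212] tool F [-8.46656207  5.10365388 -3.25566402]
```

```bash
for i in 1 2 3; do python3 -m inch '[{"tx":0.06,"ty":0,"tz":0,"ax":0,"ay":0,"az":0,"jaw":0},{"tx":0,"ty":0,"tz":0,"ax":0,"ay":0,"az":0,"jaw":0}]'>/dev/null; python3 s.py; done
python3 - <<'E'
from m import *
a=run(); cv2.imwrite('pics/w4.png',a[...,::-1])
E
```

```text
tool F [-9.52  4.39 -3.39] adv [49.79928236  2.46727748  1.77500002] t 11.375
tool F [-12.12   4.31  -5.05] adv [49.89427095  2.49052335  1.75496126] t 11.625
tool F [-14.56   4.07  -6.25] adv [49.95659875  2.55201079  1.74801872] t 11.875
clutch_bar dir [0.344656   0.93872905] mid [603.50739093 200.40133462] len 149.10319527138216 rect [604. 200.] [149.  27.] z 103.11528202084656 ang -20.160797
clutch_lever dir [0.3643274  0.93127096] mid [574.96509857 234.17588996] len 91.27849633718716 rect [575. 234.] [91. 13.] z 98.90124486088028 ang -21.366194
x [ 0.93872905 -0.344656  ] piv [591.80742641 284.59225259] Cin [540.75989337 202.13378415] to Cin tool mm [-4.11358598 -0.31528995  0.02388699]
lever angle from stop 0.021038147 piv off -2.683291596301526
12.025 [544.41768513 200.2253483   69.96789445] [-13.83691024   1.57181955   6.05256931] tool F [-13.37599472   4.02430984  -5.95415757]
```

View pics/w4.png

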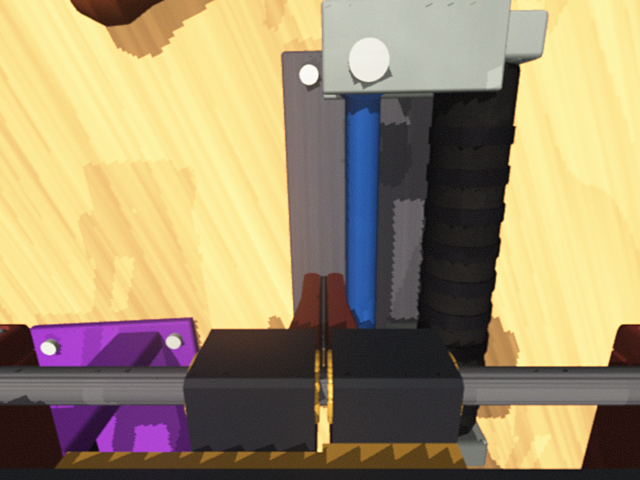

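The lever is parallel to the bar (blade at x≈362, bar at x≈465). The force rose from 8 to 14 N with no further motion, so this is the stop. I ease off a little, hold, then release fully.

```bash
python3 -m inch '[{"tx":-0.05,"ty":0,"tz":0,"ax":0,"ay":0,"az":0,"jaw":0},{"tx":0,"ty":0,"tz":0,"ax":0,"ay":0,"az":0,"jaw":0},{"tx":0,"ty":0,"tz":0,"ax":0,"ay":0,"az":0,"jaw":0},{"tx":0,"ty":0,"tz":0,"ax":0,"ay":0,"az":0,"jaw":0},{"tx":0,"ty":0,"tz":0,"ax":0,"ay":0,"az":0,"jaw":0},{"tx":0,"ty":0,"tz":0,"ax":0,"ay":0,"az":0,"jaw":0},{"tx":0,"ty":0,"tz":0,"ax":0,"ay":0,"az":0,"jaw":0},{"tx":0,"ty":0,"tz":0,"ax":0,"ay":0,"az":0,"jaw":0}]' >/dev/null; python3 s.py
python3 -m inch '[{"tx":-0.4,"ty":0,"tz":0,"ax":0,"ay":0,"az":0,"jaw":0},{"tx":-0.4,"ty":0,"tz":0,"ax":0,"ay":0,"az":0,"jaw":0},{"tx":-0.4,"ty":0,"tz":0,"ax":0,"ay":0,"az":0,"jaw":0},{"tx":-0.4,"ty":0,"tz":0,"ax":0,"ay":0,"az":0,"jaw":0},{"tx":-0.4,"ty":0,"tz":0,"ax":0,"ay":0,"az":0,"jaw":0},{"tx":-0.4,"ty":0,"tz":0,"ax":0,"ay":0,"az":0,"jaw":0},{"tx":-0.4,"ty":0,"tz":0,"ax":0,"ay":0,"az":0,"jaw":0},{"tx":-0.4,"ty":0,"tz":0,"ax":0,"ay":0,"az":0,"jaw":0},{"tx":-0.5,"ty":0,"tz":0,"ax":0,"ay":0,"az":0,"jaw":0},{"tx":-0.5,"ty":0,"tz":0,"ax":0,"ay":0,"az":0,"jaw":0},{"tx":-0.5,"ty":0,"tz":0,"ax":0,"ay":0,"az":0,"jaw":0},{"tx":-0.5,"ty":0,"tz":0,"ax":0,"ay":0,"az":0,"jaw":0}]' >/dev/null
python3 -m inch '[{"tx":0,"ty":0,"tz":0,"ax":0,"ay":0,"az":0,"jaw":0},{"tx":0,"ty":0,"tz":0,"ax":0,"ay":0,"az":0,"jaw":0},{"tx":0,"ty":0,"tz":0,"ax":0,"ay":0,"az":0,"jaw":0},{"tx":0,"ty":0,"tz":0,"ax":0,"ay":0,"az":0,"jaw":0}]' >/dev/null; python3 s.py
python3 - <<'E'
from m import *
a=run(); cv2.imwrite('pics/w5.png',a[...,::-1])
E
```

```text
tool F [-12.26   4.19  -4.54] adv [49.91841571  2.48796194  1.74881101] t 13.025
tool F [-0.43 -0.2  -0.43] adv [0.69507591 0.74398036 1.32712196] t 15.025
clutch_bar dir [0.36369097 0.9315197 ] mid [597.98111994 197.43419393] len 141.92338546596196 rect [602. 196.] [142.  28.] z 103.05218462973309 ang -21.327042
clutch_lever dir [0.6405188 0.7679425] mid [560.5710764  244.87013111] len 105.70645957472318 rect [563. 244.] [106.  21.] z 98.7691563784226 ang -39.830513
x [ 0.9315197  -0.36369097] piv [587.99715502 281.84580835] Cin [535.28187639 200.44341262] to Cin tool mm [ 4.08443561e+01  5.15210799e+00 -7.45889445e-04]
lever angle from stop 0.3229465 piv off -2.6219647899113454
15.175 [499.7610471  221.25389875  70.67176172] [-0.25914515 -0.60892965  0.2176002 ] tool F [ 0.00140407  0.66177978 -0.21759349]
```

View pics/w5.png

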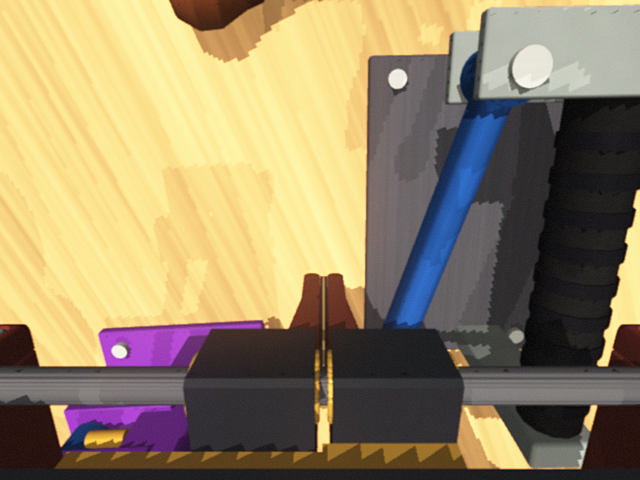

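The lever is fully out: its angle of -39.8° matches the first reading, the blade is clear of the fingers at (400,310), and the force is 0. Now the second press.

```bash
python3 -m inch '[{"tx":0.4,"ty":0,"tz":0,"ax":0,"ay":0,"az":0,"jaw":0},{"tx":0.4,"ty":0,"tz":0,"ax":0,"ay":0,"az":0,"jaw":0},{"tx":0.4,"ty":0,"tz":0,"ax":0,"ay":0,"az":0,"jaw":0},{"tx":0.4,"ty":0,"tz":0,"ax":0,"ay":0,"az":0,"jaw":0},{"tx":0.4,"ty":0,"tz":0,"ax":0,"ay":0,"az":0,"jaw":0},{"tx":0.4,"ty":0,"tz":0,"ax":0,"ay":0,"az":0,"jaw":0},{"tx":0.4,"ty":0,"tz":0,"ax":0,"ay":0,"az":0,"jaw":0},{"tx":0.4,"ty":0,"tz":0,"ax":0,"ay":0,"az":0,"jaw":0},{"tx":0.4,"ty":0,"tz":0,"ax":0,"ay":0,"az":0,"jaw":0},{"tx":0.4,"ty":0,"tz":0,"ax":0,"ay":0,"az":0,"jaw":0},{"tx":0.4,"ty":0,"tz":0,"ax":0,"ay":0,"az":0,"jaw":0},{"tx":0.3,"ty":0,"tz":0,"ax":0,"ay":0,"az":0,"jaw":0}]'; python3 -m inch '[{"tx":0.15,"ty":0,"tz":0,"ax":0,"ay":0,"az":0,"jaw":0},{"tx":0.15,"ty":0,"tz":0,"ax":0,"ay":0,"az":0,"jaw":0},{"tx":0.1,"ty":0,"tz":0,"ax":0,"ay":0,"az":0,"jaw":0},{"tx":0,"ty":0,"tz":0,"ax":0,"ay":0,"az":0,"jaw":0}]'>/dev/null; python3 s.py
```

```text
t: 16.68
ee_pos: [541.2, 201.9, 70.1]
orientation: [3.075, -0.631, -0.006]
ft_force: [-9.0, -2.6, 2.3]
width: 0.6
tool F [-8.41  4.57 -2.66] adv [49.71274903  2.43777739  1.81030347] t 17.175
```

```bash
python3 -m inch '[{"tx":0.06,"ty":0,"tz":0,"ax":0,"ay":0,"az":0,"jaw":0},{"tx":0,"ty":0,"tz":0,"ax":0,"ay":0,"az":0,"jaw":0},{"tx":0,"ty":0,"tz":0,"ax":0,"ay":0,"az":0,"jaw":0}]'>/dev/null; python3 s.py;  python3 -m inch '[{"tx":0.02,"ty":0,"tz":0,"ax":0,"ay":0,"az":0,"jaw":0},{"tx":0,"ty":0,"tz":0,"ax":0,"ay":0,"az":0,"jaw":0},{"tx":0,"ty":0,"tz":0,"ax":0,"ay":0,"az":0,"jaw":0},{"tx":0,"ty":0,"tz":0,"ax":0,"ay":0,"az":0,"jaw":0},{"tx":0,"ty":0,"tz":0,"ax":0,"ay":0,"az":0,"jaw":0},{"tx":0,"ty":0,"tz":0,"ax":0,"ay":0,"az":0,"jaw":0}]'>/dev/null; python3 s.py; python3 m.py; python3 s.py
```

```text
tool F [-11.11   4.72  -4.77] adv [49.81949325  2.45704878  1.78512994] t 17.55
tool F [-11.59   4.46  -3.82] adv [49.82062876  2.52484631  1.79514871] t 18.3
clutch_bar dir [0.3419338 0.939724 ] mid [603.25835608 199.43554674] len 150.2174889363401 rect [604. 200.] [150.  27.] z 103.09480497624872 ang -19.994734
clutch_lever dir [0.36468008 0.9311329 ] mid [575.19846147 234.50881446] len 90.70264646041066 rect [575. 234.] [91. 13.] z 98.89793687089656 ang -21.387894
x [ 0.939724  -0.3419338] piv [591.31442832 283.59219919] Cin [540.50609778 200.98612724] to Cin tool mm [-3.77089449  0.82830561  0.02236305]
lever angle from stop 0.02431522 piv off -2.8936256014473223
18.45 [544.29889847 200.26439429  69.96064412] [-11.28216568  -0.30016579   4.07925545] tool F [-10.27514616   4.72956202  -4.00877805]
tool F [-10.28   4.73  -4.01] adv [49.82571299  2.5381829   1.79639284] t 18.45
```

At the stop again: same angle and position as before, steady at about 11 N. Handing in.

```bash
python3 -c "
from workcell import ctrl; print(ctrl.close_job())"
```

```text
the job is handed in; nothing more can be done
None
```

I pressed the blue clutch lever on the dark stand to its stop twice, using the back of the closed fingers. The job was handed in at 18.45 s with the lever still held at its stop.

- **First press:** the force rose from about 8 N to 14.5 N with no further movement, which showed the stop. I eased to about 12 N and held for a second.
- **Release:** I backed the fingers clear. The lever's measured angle returned to its starting value (-39.8° against -39.7°), and the force dropped to about zero.
- **Second press:** the fingers stopped at the same place (49.8 mm of travel against 49.9 mm) and the lever at the same angle (-21.4°). It held steady at about 10–12 N.

**Checks that disagreed:**
- The stop came about 6 mm further in than I had calculated. I had assumed the fingers were 13.5 mm thick to each side; they are probably thinner near the tips.
- At the stop, the close-up wrist camera still read the lever about 0.02 rad short of parallel with the bar. That camera's bar reading drifted by a few degrees between views, so I relied on the force jump and the repeated position instead.

The red lever, the loose items and the look-alike stands were not touched by any planned move, but I took no final overview picture to confirm it.

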